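Comb chopsticks into a lidded tray

TASK

Put the chopsticks away: press the latch pad of the tray so that the lid of its compartment pops up, steady the lid and push it right back until it stands open by itself, then take the hand rake and comb all the scattered chopsticks along the tray into the compartment, where they must lie parallel in rows along it, without ever touching them with the fingers. Stand the rake back on the bare worktop on its tines, off the tray, press the cap of the spray bottle right down and let it go to freshen the open compartment, then close the lid until it latches; leave the salt shaker and jam jar where they are.

Things in the scene. Friction and masses are not known exactly. Their poses are not given: they have to be found in the camera images.
- tray: Fixed white tray, 192 (x) x 440 (y) mm, floor 4 mm thick; origin: centre of its underside, z up, y along the tray towards its compartment, x across. The chopsticks lie in the field, y -220 to +130 mm, 180 mm wide between side rims 18 mm high; no rim at the y = -220 mm end.
- mouth (a point): Middle of the compartment's open front, on the tray floor, at tray (0, 131, 4) mm. The compartment reaches 83 mm from here along tray +y, 180 mm wide inside, walls 30 mm high at both ends and at the back, no step in the floor. Its lid covers it and closes the front too.
- lid (a joint): Lid angle: 0 closed, 1.8 rad fully open (a little past upright). When the latch lets go, a weak spring lifts it part of the way (to about 1.1 rad); pushed back past 1.6 it stays by its stiff hinge. Swinging it shut takes 1 to 2 N at the front edge, then 10 to 15 N for the last 10 mm to snap under the latch.
- lid_edge (a point): Middle of the lid's front edge, on its outer (upper) side. The grey lid is a plate 196 x 95 x 4 mm with a skirt 18 mm high under the front edge; to push the raised lid back, push the skirt's lower edge, its free end, level along tray +y.
- lid_hinge (a point): Middle of the hinge line, at tray (0, 222, 33) mm; the line runs along tray x. The front edge is 95 mm from it; closed, it points to tray -y.
- pad (a point): Middle of the top of the ribbed black latch pad (46 x 24 mm) outside the compartment's -x end, at tray (-144, 150, 19) mm. Press it straight down 5 to 9 mm (2 N to start, 6 N at the stop) and the lid is released.
- latch (a joint): Latch rocker angle: 0 at rest (it springs back), 0.26 rad with the pad fully down; it lets the lid go at about 0.15.
- rake: Wooden hand rake standing on its tines, 0.16 kg. Origin between the tine tips, z up. Head 140 (x) x 26 (y) mm, underside 24 and top 38 mm above the tips; two rows of steel tines 8 mm thick, their outer faces 12 mm from the middle, gaps of 32 mm. A grip block 70 (x) x 20 (y) mm rises from the head to 96 mm: take it across y.
- rake_grip (a point): Centre of the rake's grip block, 70 mm above the tine tips.
- sprayer: Fixed white spray bottle, 48 mm thick, 136 mm high with its cap, left of the tray on the far side; origin: centre of its base, z up.
- cap_top (a point): Middle of the top of the sprayer's round black cap (28 mm wide), 136 mm above the worktop. Press it straight down.
- cap (a joint): How far the sprayer's cap is pressed: 0 up (a spring returns it), 0.008 m right down; 2 N to start, 6 N at the bottom.
- salt_shaker: Glass salt shaker with metal cap, 44 x 90 mm high, left of the tray on the near side; origin at its base. Leave alone.
- jam_jar: Jam jar, 68 x 84 mm high, beyond the tray (far side); origin at its base. Leave alone.
- stick1: Square wooden chopstick, 150 x 10 x 10 mm, 20 g, lying somewhere on the tray's field; origin: centre of its underside, x along it. Three to five of the five are there; absent ones read None.
- stick2: Square wooden chopstick, 150 x 10 x 10 mm, 20 g, lying somewhere on the tray's field; origin: centre of its underside, x along it. Three to five of the five are there; absent ones read None.
- stick3: Square wooden chopstick, 150 x 10 x 10 mm, 20 g, lying somewhere on the tray's field; origin: centre of its underside, x along it. Three to five of the five are there; absent ones read None.
- stick4: Square wooden chopstick, 150 x 10 x 10 mm, 20 g, lying somewhere on the tray's field; origin: centre of its underside, x along it. Three to five of the five are there; absent ones read None.
- stick5: Square wooden chopstick, 150 x 10 x 10 mm, 20 g, lying somewhere on the tray's field; origin: centre of its underside, x along it. Three to five of the five are there; absent ones read None.

How it is judged:
On the way, in this order (a step that is already met when the one before it is completed fails the run):
1. the latch is pressed and the lid has popped up (value of joint lid above 0.3 rad), for 0.1 s.
2. the lid is pushed right back and stands still (value of joint lid above 1.55 rad and velocity of joint lid between -0.1 and 0.1 rad/s), for 0.3 s.
3. with the rake in the hand, all chopsticks are combed into the compartment, parallel to it (y of stick1 in the frame of tray between 0.135 and 0.215 m and z of each of stick1, stick2, stick3, stick4, stick5 in the frame of tray below 0.028 m and angle between the x axis of each of stick1, stick2, stick3, stick4, stick5 and the x axis of tray, either way round below 0.2 rad and y of stick2 in the frame of tray between 0.135 and 0.215 m and y of stick3 in the frame of tray between 0.135 and 0.215 m and y of stick4 in the frame of tray between 0.135 and 0.215 m and y of stick5 in the frame of tray between 0.135 and 0.215 m and contact force between the fingers and rake above 1 N), for 0.2 s.
4. the rake stands on the worktop again, released (height (world z) of rake below 0.012 m and angle between rake's own z axis and vertical below 0.15 rad and contact force between rake and tray below 0.1 N and contact force between the fingers and rake below 0.1 N and linear speed of rake below 0.02 m/s), for 0.3 s.
5. the sprayer's cap is pressed right down while the lid is open (value of joint cap above 0.006 m and value of joint lid above 1.2 rad), for 0.1 s.
6. the cap is let go again (value of joint cap below 0.0015 m), for 0.1 s.
7. the lid is shut (value of joint lid below 0.06 rad), for 0.2 s.
At the end, for the whole second after the job is handed in: Every chopstick lies inside the compartment (its middle at tray y 135 to 215 mm), within 0.2 rad of the compartment's length; the lid is shut and latched (below 0.06 rad); the rake stands on its tines on the worktop, not touching the tray; the sprayer's cap is up (y of stick1 in the frame of tray between 0.135 and 0.215 m and z of each of stick1, stick2, stick3, stick4, stick5 in the frame of tray below 0.028 m and angle between the x axis of each of stick1, stick2, stick3, stick4, stick5 and the x axis of tray, either way round below 0.2 rad and y of stick2 in the frame of tray between 0.135 and 0.215 m and y of stick3 in the frame of tray between 0.135 and 0.215 m and y of stick4 in the frame of tray between 0.135 and 0.215 m and y of stick5 in the frame of tray between 0.135 and 0.215 m and height (world z) of rake below 0.012 m and angle between rake's own z axis and vertical below 0.15 rad and contact force between rake and tray below 0.1 N and value of joint lid below 0.06 rad and linear speed of rake below 0.02 m/s and value of joint cap below 0.0015 m).
It fails at once if the fingers touch a chopstick (contact force between the fingers and stick1 above 1 N or contact force between the fingers and stick2 above 1 N or contact force between the fingers and stick3 above 1 N or contact force between the fingers and stick4 above 1 N or contact force between the fingers and stick5 above 1 N).
It fails at once if the salt shaker or jam jar is moved more than 30 mm (distance of any of salt_shaker, jam_jar from where it was at the start of the episode above 0.03 m).
Of stick1, stick2, stick3, stick4, stick5 only 3 to 5 are there at a start; the rules pass over those that are not, and their reading is None.
At some moment in a run one of stick1, stick2, stick3, stick4, stick5 may be knocked a few centimetres aside while the robot is not near it.
Once in a run the grip may slacken for a moment while it holds something.
It also fails if it takes over 184 s, if anything falls off the work surface, if the arm or the gripper's body presses on something with over 40 N, if the wrist force passes 120 N, or if a joint passes its speed limit or range.

ROBOT

A 6-joint arm with a two-finger parallel gripper is mounted at the origin on a cart in front of the work surface, level with it; the furniture and walls round the work are solid. World frame = base frame: x ahead of the robot, y to its left, z up, the work surface at z = 0. Lengths are in m, angles in rad, forces in N, time in s.
With the tool pointing down it reaches from about 0.35 to 0.775 m from the base axis. Payload 7.3 kg.
Tool frame: the origin (TCP) lies midway between the tips of the shut fingers; the grasp point (between the pads) lies 19 mm behind it; z points along the fingers, y is the line along which they close (so a half turn about z gives the same grasp; the last joint's range is limited). The gripper opens to 92 mm and grips with 3 to 60 N. Pads are 19 mm wide; open, the fingers measure 130 mm over their backs; the gripper's body (75 mm by 190 mm) begins 47 mm behind the grasp point.
Start: joints at [-1.358, 0.342, 1.524, -0, 1.275, -0.146], TCP at [0.184, -0.492, 0.227] pointing down, gripper open.
Joint ranges: [-2.53, 2.53], [-0.77, 2.02], [0.04, 2.7], [-1, 4.14], [0.28, 2.66], [-3.11, 3.11]. Speed limits (rad/s): [2.57, 2.57, 3.14, 3.14, 3.14, 3.14].

INTERFACE

Orientations are given as [roll, pitch, yaw] about the fixed x, y, z axes, in that order (R = Rz(yaw) Ry(pitch) Rx(roll)).
In Python, from cell import monitor, vision, workorder gives the robot as it stands.
- The arm moves only by the tool move_arm, never from a script. Its argument "rows" is a list of rows, each a list of 5 numbers: the shift along the world's x, y, z in mm, then the turn about the world's z in rad, then the closure, from -1 (fully open) to 1 (shut). A call has 1 to 12 rows; each row shifts and turns the commanded pose from where the row before left it; what a row does not reach is not made up. A row lasts 1/10 s, in which the tool goes at most 50 mm and 8.59 degrees, less where a joint would pass 70% of its speed; a pose out of reach is approached as far as the arm can. A call is refused whole if a number of a shift passes 50 or a number of a turn 0.15, either way. A call with a gripper value outside its range is refused whole. The fingers move at their own pace and stop on an object; "newtons" is the grip in N (left out, the last holds). Time passes only in rows, so rows that do not move let the fingers close. It gives the time, the measured TCP pose, the force, the opening and the grip force at its end, in the units of the state.
- monitor.observe(): the state, without advancing time (a new reading comes with each control period).
- vision.read_camera(name): name is "side" or "top" or "wrist"; returns the picture (480x640x3 uint8, red, green, blue); there is no depth.
- vision.get_calibration(name): a dict with "K" (3x3 intrinsics, pixels), "T" (4x4, takes a point from camera to world coordinates); the wrist camera has in their place "mount" (4x4, takes a point from camera to tool coordinates, whose origin is the TCP and whose axes are the flange's). Camera axes: x right, y up, looking along -z (the intrinsics and any distortion apply to the point x, -y, -z); pixel columns grow to the right and rows downward; lengths in m; the calibration is good to about 2 mm. A picture is of the moment at which its call begins: read the wrist's pose just before it. get_calibration takes no time and is no camera call.
- workorder.hand_in(): hands the job in; it is judged then, once.
The state is a dict: "time": time; "qpos": joint angles; "qvel": joint speeds; "joint_efforts": joint torques, N m; "tool_pos": TCP position; "tool_rot": TCP orientation; "contact_force": force on the tool from outside, world axes, zero at the start; "torque": the same for the moment, N m; "opening": finger opening in m; "grip_force": force on a finger pad.
Only numpy, scipy, OpenCV 4.12 (cv2) and the standard library are available. Lean on these libraries where they do the work, as an engineer would, in place of code of your own. Each camera call takes 0.05 s, during which the arm holds its last target. There are 200 camera calls.

## Working session

There is one attempt and no reset: what is moved stays moved. The work goes in short steps, Python scripts to look and compute and a tool call to move; the robot and the scene stay as the last step left them, time stands still between calls to the robot, and variables do not carry over. Pictures are saved under pics/ and viewed, at most 14 in all, crops included, and the job is handed in when it is done.

Besides the shell and the picture viewer there is one more tool, called after "Call:" as name([rows], argument=value, ...), one row to a line, values as JSON. move_arm: Moves the arm, as the interface text tells. Its arguments: {"type":"object","properties":{"rows":{"type":"array","items":{"type":"array","items":{"type":"number"}}},"newtons":{"type":"number"}},"required":["rows"]}

```bash
mkdir -p pics; ls; cat > h.py <<'E'
import numpy as np, cv2
from cell import monitor, vision, workorder
def snap(name,fn):
    s=monitor.observe(); im=vision.read_camera(name); cv2.imwrite('pics/'+fn,cv2.cvtColor(im,cv2.COLOR_RGB2BGR)); return s,im
from scipy.spatial.transform import Rotation as R
def cam(name,s=None):
    c=vision.get_calibration(name); K=np.array(c['K'])
    if 'T' in c: T=np.array(c['T'])
    else:
        W=np.eye(4); W[:3,:3]=R.from_euler('xyz',s['tool_rot']).as_matrix(); W[:3,3]=s['tool_pos']; T=W@np.array(c['mount'])
    return K,T,c
def px2w(name,uv,z,s=None):
    K,T,c=cam(name,s); out=[]
    for (u,v) in uv:
        d=np.linalg.inv(K)@[u,v,1]; d=T[:3,:3]@(d*[1,-1,-1]); o=T[:3,3]
        out.append(o+d*(z-o[2])/d[2])
    return np.array(out)
def w2px(name,P,s=None):
    K,T,c=cam(name,s); p=(np.atleast_2d(P)-T[:3,3])@T[:3,:3]*[1,-1,-1]; p=p@K.T; return p[:,:2]/p[:,2:]
E
python3 - <<'E'
from h import *
for n in('top','side'):
    s,_=snap(n,n+'0.png')
np.set_printoptions(precision=3,suppress=True)
for n in('top','side','wrist'): print(vision.get_calibration(n))
print(monitor.observe())
E
```

```text
pics
{'K': array([[545.002,   0.   , 318.01 ],
       [  0.   , 545.002, 238.711],
       [  0.   ,   0.   ,   1.   ]]), 'T': array([[ 0.005,  0.992, -0.122,  0.405],
       [-1.   ,  0.002, -0.024, -0.045],
       [-0.024,  0.122,  0.992,  1.356],
       [ 0.   ,  0.   ,  0.   ,  1.   ]])}
{'K': array([[462.964,   0.   , 323.616],
       [  0.   , 462.964, 240.048],
       [  0.   ,   0.   ,   1.   ]]), 'T': array([[-0.863,  0.251, -0.439,  0.077],
       [-0.506, -0.427,  0.75 ,  0.825],
       [ 0.001,  0.869,  0.495,  0.67 ],
       [ 0.   ,  0.   ,  0.   ,  1.   ]])}
{'K': array([[342.337,   0.   , 316.186],
       [  0.   , 342.337, 248.211],
       [  0.   ,   0.   ,   1.   ]]), 'mount': array([[ 0.   ,  0.958,  0.286,  0.077],
       [ 1.   ,  0.   , -0.001, -0.   ],
       [-0.001,  0.286, -0.958, -0.157],
       [ 0.   ,  0.   ,  0.   ,  1.   ]])}
{'time': 0.1, 'qpos': array([-1.358,  0.343,  1.525,  0.   ,  1.275, -0.146]), 'qvel': array([-0.   , -0.002, -0.002, -0.001,  0.001, -0.001]), 'joint_efforts': array([  0.003, -43.2  , -24.469,   0.072,   0.053,  -0.   ]), 'tool_pos': array([ 0.184, -0.491,  0.226]), 'tool_rot': array([-3.14 , -0.   ,  0.359]), 'contact_force': array([-0.57 , -0.021, -0.842]), 'torque': array([-0.023, -0.017, -0.013]), 'grip_force': 0.0, 'opening': 0.09166398285894234}
```

View pics/top0.png

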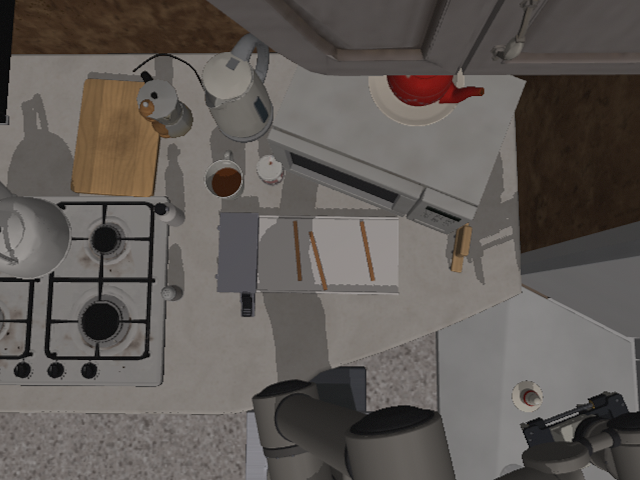

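View pics/side0.png

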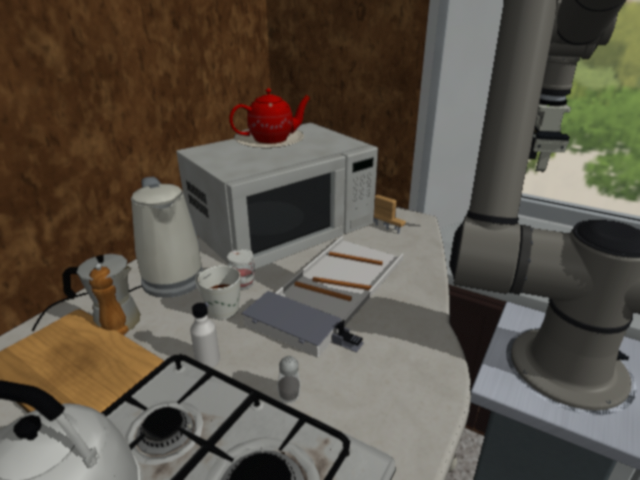

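The top view shows three sticks at about (297,250), (317,260) and (367,250). The compartment lid is at (237,252), the pad at (247,303), the rake at (460,248), the sprayer at (170,212) and the shaker at (170,292). I'll enlarge it.

```bash
python3 - <<'E'
from h import *
im=cv2.imread('pics/top0.png'); 
cv2.imwrite('pics/c1.png',cv2.resize(im[195:325,210:410],None,fx=4,fy=4,interpolation=cv2.INTER_CUBIC))
a=cv2.resize(im[205:305,400:500],None,fx=4,fy=4,interpolation=cv2.INTER_CUBIC); b=cv2.resize(im[185:285,140:240],None,fx=4,fy=4,interpolation=cv2.INTER_CUBIC)
cv2.imwrite('pics/c2.png',np.hstack([a,b]))
E
```

```text
(no output)
```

View pics/c1.png

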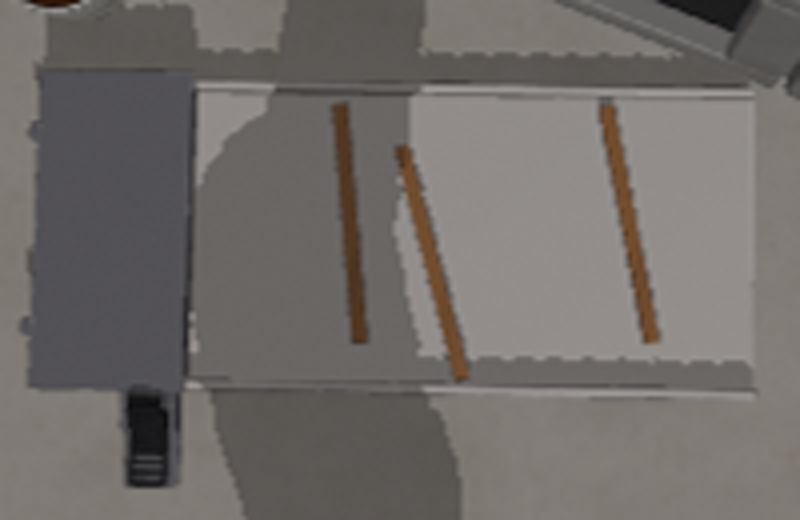

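View pics/c2.png

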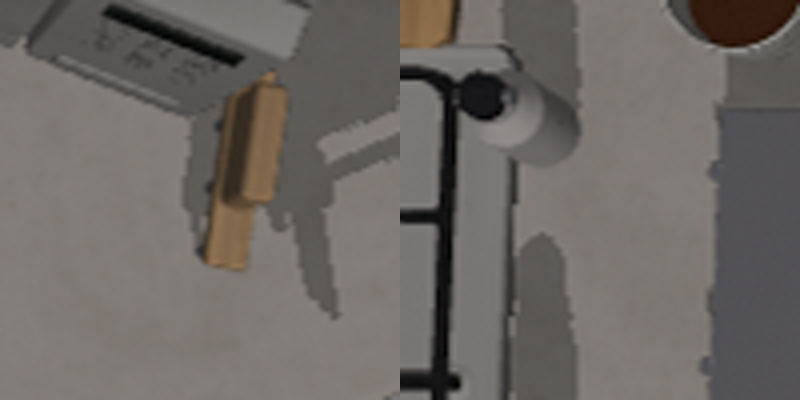

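c1: lid corners are (42,70), (193,70), (184,388) and (30,386), and the tray end corners are (755,92) and (755,395). Three sticks are visible. c2: the grip top is about (250,80), (287,86), (273,205), (240,198), and the cap is at (485,95).

```bash
python3 - <<'E'
from h import *
from scipy.optimize import least_squares
np.set_printoptions(precision=3,suppress=True)
f=lambda L,o:[(o[0]+u/4,o[1]+v/4) for u,v in L]
o=(210,195)
px=np.array(f([(42,70),(193,70),(184,388),(30,386),(755,92),(755,395)],o))
P=np.array([[.098,.222,.035],[.098,.127,.035],[-.098,.127,.035],[-.098,.222,.035],[.096,-.22,.018],[-.096,-.22,.018]])
def tw(p,P): 
    c,s=np.cos(p[2]),np.sin(p[2]); return np.c_[P[:,0]*c-P[:,1]*s+p[0],P[:,0]*s+P[:,1]*c+p[1],P[:,2]]
r=least_squares(lambda p:(w2px('top',tw(p,P))-px).ravel(),[.4,0,0],loss='soft_l1'); p=r.x
print('tray',p); print((w2px('top',tw(p,P))-px))
for n,q in dict(pad=[-.144,.15,.019],mouth=[0,.131,.004],hinge=[0,.222,.033],end=[0,-.22,.004]).items(): print(n,tw(p,np.array([q])))
def inv(W):
    c,s=np.cos(p[2]),np.sin(p[2]); d=W[:,:2]-p[:2]; return np.c_[d[:,0]*c+d[:,1]*s,-d[:,0]*s+d[:,1]*c]
for L in ([(340,103),(360,342)],[(404,148),(461,380)],[(607,103),(652,342)]):
    W=px2w('top',f(L,o),.014); q=inv(W); print('stick',q.ravel(),np.linalg.norm(q[0]-q[1]), np.arctan2(*(q[0]-q[1])[::-1]))
print('padpx',px2w('top',f([(148,468)],o),.019))
o2=(400,205)
W=px2w('top',f([(250,80),(287,86),(273,205),(240,198)],o2),.096); print('grip',W,W.mean(0),np.linalg.norm(W[0]-W[3]),np.linalg.norm(W[0]-W[1]))
W=px2w('top',f([(205,263),(245,268)],o2),.038); print('head end',W)
print('cap',px2w('top',[(161,208.5)],.136)); print('shaker',px2w('top',[(172,293)],.05))
# microwave front line, base
print('mw base?',px2w('top',[(440,228),(275,150)],0.0),px2w('top',[(474,212),(415,192)],.25))
np.save('tray.npy',p)
E
```

```text
tray [ 0.533  0.009 -0.014]
[[-0.272 -0.52 ]
 [ 0.333  0.046]
 [-0.037  0.437]
 [-0.581  0.21 ]
 [ 0.287 -1.43 ]
 [ 0.214  0.679]]
pad [[0.391 0.161 0.019]]
mouth [[0.535 0.14  0.004]]
hinge [[0.536 0.231 0.033]]
end [[ 0.53  -0.211  0.004]]
stick [ 0.082  0.038 -0.066  0.022] 0.14935789639222422 0.10681016305239756
stick [ 0.055 -0.002 -0.088 -0.04 ] 0.14790725933697163 0.25932950486885153
stick [ 0.085 -0.128 -0.063 -0.157] 0.1506321858885952 0.19315718808464538
padpx [[0.39  0.161 0.019]]
grip [[ 0.593 -0.349  0.096]
 [ 0.59  -0.37   0.096]
 [ 0.52  -0.36   0.096]
 [ 0.524 -0.341  0.096]] [ 0.557 -0.355  0.096] 0.06922600761159826 0.02152399623847968
head end [[ 0.491 -0.333  0.038]
 [ 0.488 -0.357  0.038]]
cap [[0.625 0.345 0.136]]
shaker [[0.434 0.338 0.05 ]]
mw base? [[ 0.6   -0.316  0.   ]
 [ 0.801  0.1    0.   ]] [[ 0.597 -0.336  0.25 ]
 [ 0.639 -0.216  0.25 ]]
```

Everything fits: pad (0.391, 0.161), rake grip (0.557, -0.355) with yaw about -0.14, three sticks, cap (0.625, 0.345). I'll move above the pad with yaw near π and the fingers shut.

Call:
move_arm([
  [36, 10, 0, 0.138, 1],
  [36, 10, 0, 0.138, 1],
  [36, 10, 0, 0.138, 1],
  [36, 10, 0, 0.138, 1],
  [36, 10, 0, 0.138, 1],
  [36, 10, 0, 0.138, 1],
  [0, 40, 0, 0.138, 1],
  [0, 40, 0, 0.138, 1],
  [0, 40, 0, 0.138, 1],
  [0, 40, 0, 0.138, 1],
  [0, 40, 0, 0.138, 1],
  [0, 40, 0, 0.138, 1],
])

```text
time: 1.3
tool_pos: [0.3999, -0.1899, 0.2264]
tool_rot: [-3.141, -0.001, 2.02]
contact_force: [0.8, 0.3, 1.4]
opening: 0.0014
grip_force: 0.0
```

Call:
move_arm([
  [-2, 40, 0, 0.138, 1],
  [-2, 40, 0, 0.138, 1],
  [-2, 40, 0, 0.138, 1],
  [-2, 40, 0, 0.138, 1],
  [-2, 40, 0, 0.138, 1],
  [-2, 40, 0, 0.138, 1],
  [-2, 40, 0, 0.138, 1],
  [-2, 40, 0, 0.138, 1],
  [0, 0, -30, 0, 1],
  [0, 0, -30, 0, 1],
  [0, 0, -30, 0, 1],
  [0, 0, 0, 0, 1],
])

```text
time: 2.5
tool_pos: [0.3817, 0.1282, 0.1339]
tool_rot: [-3.14, -0.008, 3.119]
contact_force: [0.3, 0.2, 0.2]
opening: 0.0006
grip_force: 0.0
```

Call:
move_arm([
  [0, 33, 0, 0.009, 1],
  [0, 0, -35, 0, 1],
  [0, 0, -35, 0, 1],
  [0, 0, -25, 0, 1],
  [0, 0, -10, 0, 1],
  [0, 0, -5, 0, 1],
  [0, 0, -5, 0, 1],
  [0, 0, -4, 0, 1],
  [0, 0, -4, 0, 1],
  [0, 0, 0, 0, 1],
  [0, 0, 0, 0, 1],
])

```text
time: 3.6
tool_pos: [0.3848, 0.1615, 0.0142]
tool_rot: [3.141, 0.001, 3.128]
contact_force: [-1.3, 0.4, 4.3]
opening: 0.0005
grip_force: 2.3
```

```bash
python3 - <<'E'
from h import *
s,im=snap('top','a.png'); _,im2=snap('side','b.png')
a=cv2.imread('pics/a.png')[195:325,200:400]; b=cv2.imread('pics/b.png')[240:370,200:400]
cv2.imwrite('pics/ab.png',cv2.resize(np.hstack([a,b]),None,fx=2,fy=2))
print(s['contact_force'],s['tool_pos'])
E
```

```text
[-1.25864524  0.3674539   4.25071569] [0.38476691 0.16154679 0.01417304]
```

View pics/ab.png

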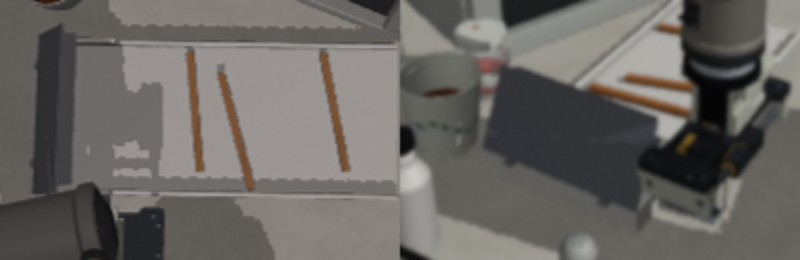

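The lid has popped to roughly 1.1 rad. Next I'll go round the front and push it back.

Call:
move_arm([
  [0, 0, 30, 0, 1],
  [0, 0, 30, 0, 1],
  [0, -35, 27, 0, 1],
  [0, -35, 0, 0, 1],
  [40, 0, 0, 0, 1],
  [40, 0, 0, 0, 1],
  [40, 0, 0, 0, 1],
  [28, 0, 0, 0, 1],
  [0, 20, 0, 0, 1],
  [0, 20, 0, 0, 1],
  [0, 15, 0, 0, 1],
  [0, 15, 0, 0, 1],
])

```text
time: 4.9
tool_pos: [0.5323, 0.1617, 0.1008]
tool_rot: [-3.14, -0.0, 3.128]
contact_force: [-3.7, -27.1, 37.9]
opening: 0.0002
grip_force: 25.0
```

Call:
move_arm([
  [0, 12, 0, 0, 1],
  [0, 12, 0, 0, 1],
  [0, 10, 0, 0, 1],
  [0, 8, 0, 0, 1],
  [0, 6, 0, 0, 1],
  [0, 6, 0, 0, 1],
  [0, 0, 0, 0, 1],
  [0, 0, 0, 0, 1],
])

```text
time: 5.7
tool_pos: [0.5318, 0.2156, 0.0997]
tool_rot: [-3.141, -0.002, 3.128]
contact_force: [-0.2, -0.3, -0.6]
opening: 0.0002
grip_force: 0.0
```

```bash
python3 - <<'E'
from h import *
s,im=snap('top','a.png'); _,im2=snap('side','b.png')
a=cv2.imread('pics/a.png')[195:325,200:400]; b=cv2.imread('pics/b.png')[220:350,200:400]
cv2.imwrite('pics/ab2.png',cv2.resize(np.hstack([a,b]),None,fx=2,fy=2))
print(s['contact_force'],s['tool_pos'])
E
```

```text
[-0.2014467  -0.29293549 -0.55376987] [0.53176678 0.21559892 0.09965564]
```

View pics/ab2.png

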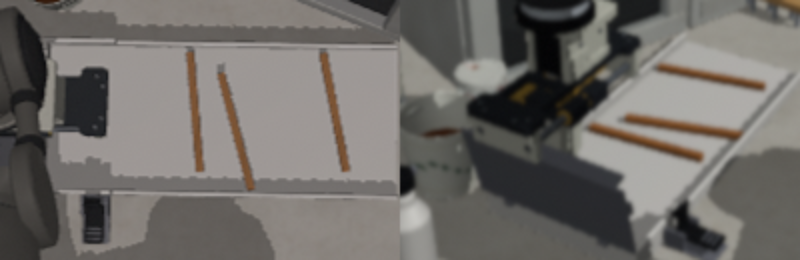

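The lid looks upright and carries no load. I'll retreat and check its angle from the two views.

Call:
move_arm([
  [0, -20, 0, 0, 1],
  [0, -40, 0, 0, 1],
  [0, -40, 30, 0, 0],
  [0, -40, 40, 0, -1],
  [0, -50, 40, 0, -1],
  [0, -50, 0, 0, -1],
  [0, -50, 0, 0, -1],
  [0, -50, 0, 0, -1],
  [0, 0, 0, 0, -1],
])

```text
time: 6.7
tool_pos: [0.532, -0.1149, 0.1966]
tool_rot: [-3.14, -0.001, 3.121]
contact_force: [-0.1, 1.2, -0.2]
opening: 0.0523
grip_force: 0.0
```

```bash
python3 - <<'E'
from h import *
s,im=snap('top','a.png'); _,im2=snap('side','b.png')
p=np.load('tray.npy')
def tw(P):
    P=np.array(P); c,s=np.cos(p[2]),np.sin(p[2]); return np.c_[P[:,0]*c-P[:,1]*s+p[0],P[:,0]*s+P[:,1]*c+p[1],P[:,2]]
A=cv2.imread('pics/a.png');B=cv2.imread('pics/b.png')
for n,I in(('top',A),('side',B)):
  for th,col in((1.5,(0,0,255)),(1.65,(0,255,0)),(1.8,(255,0,0))):
    e=tw([[x,.222-.095*np.cos(th),.033+.095*np.sin(th)] for x in(-.098,.098)]); q=np.round(w2px(n,e)).astype(int)
    print(n,th,q.tolist())
    for k in q: I[k[1],k[0]]=col
a=A[195:295,200:300]; b=B[260:360,220:350]
print(s['tool_pos'])
cv2.imwrite('pics/ab3.png',cv2.resize(np.hstack([a,b]),None,fx=3.4,fy=3.4,interpolation=cv2.INTER_NEAREST))
E
```

```text
top 1.5 [[211, 291], [215, 205]]
top 1.65 [[205, 291], [209, 205]]
top 1.8 [[199, 290], [203, 205]]
side 1.5 [[319, 306], [239, 276]]
side 1.65 [[315, 310], [234, 279]]
side 1.8 [[311, 315], [230, 283]]
[ 0.5320368  -0.11488165  0.19663406]
```

View pics/ab3.png

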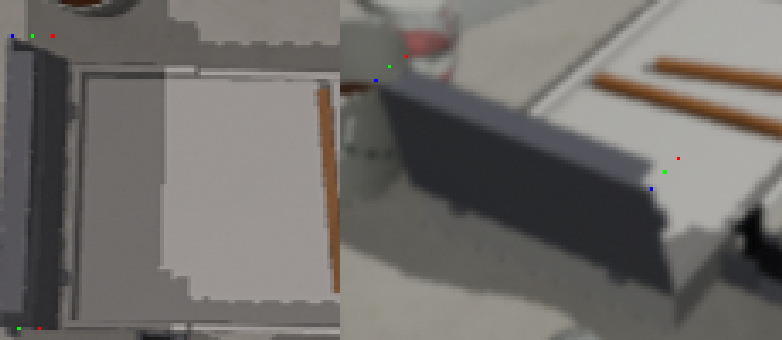

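The lid is standing at about 1.8 rad and the compartment is empty. Now above the rake, with a close look.

Call:
move_arm([
  [1, -45, 0, -0.06, -1],
  [1, -45, 0, -0.06, -1],
  [2, -45, 0, 0, -1],
  [2, -45, 0, 0, -1],
  [1, -45, 0, 0, -1],
  [0, -12, 0, 0, -1],
  [0, 0, 0, 0, -1],
  [0, 0, 0, 0, -1],
])

```text
time: 7.6
tool_pos: [0.5398, -0.3438, 0.1969]
tool_rot: [3.14, -0.001, 3.009]
contact_force: [0.3, 0.9, 0.3]
opening: 0.0916
grip_force: 0.0
```

```bash
python3 - <<'E'
from h import *
s,im=snap('wrist','w1.png'); print(s['tool_pos'],s['tool_rot'],s['opening'])
print(w2px('wrist',[[.539,-.3525,.096],[.593,-.349,.096],[.59,-.37,.096],[.52,-.36,.096],[.524,-.341,.096]],s))
E
```

```text
[ 0.53976035 -0.34381164  0.19686789] [ 3.14000450e+00 -1.00251122e-03  3.00926001e+00] 0.09157713716939453
[[305.15710328 249.1820066 ]
 [318.46851406 310.26346391]
 [292.97244877 310.04862676]
 [292.08973365 227.07746103]
 [317.12846872 228.91322269]]
```

View pics/w1.png

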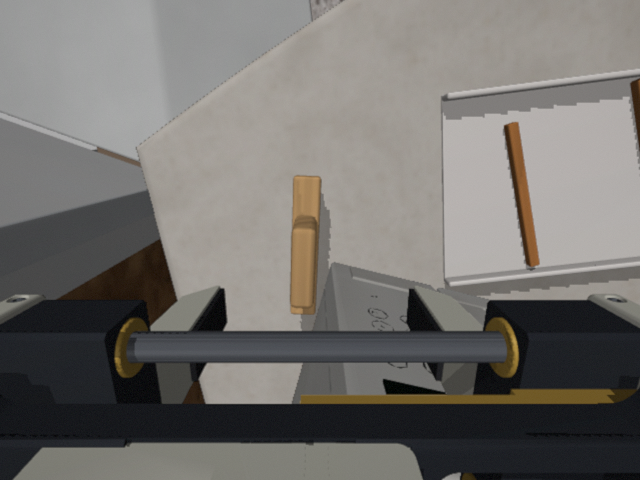

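The grip top spans px x 292–316, y 225–312, as predicted. The microwave corner is at (335,265). I'll measure that clearance.

```bash
python3 - <<'E'
from h import *
s=monitor.observe()
print(px2w('wrist',[(335,265),(297,400)],0,s)); print(px2w('wrist',[(304,227),(304,308)],.096,s)); print(px2w('wrist',[(335,265)],.01,s), px2w('wrist',[(443,98),(443,284)],.018,s))
E
```

```text
[[ 0.58962401 -0.32938162  0.        ]
 [ 0.7601495  -0.39687423  0.        ]]
[[ 0.52136855 -0.35071198  0.096     ]
 [ 0.58967514 -0.36046251  0.096     ]]
[[ 0.58606516 -0.32950077  0.01      ]] [[ 0.43665584 -0.2138126   0.018     ]
 [ 0.61941112 -0.21866356  0.018     ]]
```

Call:
move_arm([
  [-5, -9, 0, -0.009, -1],
  [0, 0, -35, 0, -1],
  [0, 0, -35, 0, -1],
  [0, 0, -30, 0, -1],
  [0, 0, -20, 0, -1],
  [0, 0, -12, 0, -1],
  [0, 0, 0, 0, 1],
  [0, 0, 0, 0, 1],
  [0, 0, 0, 0, 1],
  [0, 0, 0, 0, 1],
  [0, 0, 0, 0, 1],
  [0, 0, 0, 0, 1],
], newtons=50)

```text
time: 8.85
tool_pos: [0.5345, -0.3551, 0.0658]
tool_rot: [-3.141, 0.001, 2.999]
contact_force: [-0.4, 0.1, 0.8]
opening: 0.0483
grip_force: 0.0
```

Call:
move_arm([
  [0, 0, 0, 0, 1],
  [0, 0, 0, 0, 1],
  [0, 0, 0, 0, 1],
  [0, 0, 0, 0, 1],
  [0, 0, 0, 0, 1],
  [0, 0, 0, 0, 1],
])

```text
time: 9.45
tool_pos: [0.5344, -0.3549, 0.0653]
tool_rot: [3.141, -0.0, 2.999]
contact_force: [0.4, -0.1, 0.3]
opening: 0.0197
grip_force: 49.9
```

Gripped. Lift, align with the tray, and set down behind the last stick.

Call:
move_arm([
  [0, 0, 13, 0, 1],
  [0, 0, 12, 0, 1],
  [-13, 0, 0, 0, 1],
  [-13, 0, 0, 0.043, 1],
  [0, 20, 0, 0.043, 1],
  [0, 35, 0, 0.043, 1],
  [0, 35, 0, 0, 1],
  [0, 35, 0, 0, 1],
  [0, 25, 0, 0, 1],
  [0, 19, 0, 0, 1],
  [0, 0, 0, 0, 1],
  [0, 0, 0, 0, 1],
])

```text
time: 10.65
tool_pos: [0.509, -0.1864, 0.0914]
tool_rot: [-3.14, 0.002, 3.129]
contact_force: [0.2, -0.3, -2.2]
opening: 0.0197
grip_force: 49.9
```

```bash
python3 - <<'E'
from h import *
s,im=snap('side','b.png');_,_=snap('wrist','w.png');snap('top','a.png'); print(s['tool_pos'],s['tool_rot'],s['opening'],s['grip_force'])
b=cv2.imread('pics/b.png')[200:350,260:460]; w=cv2.imread('pics/w.png')
cv2.imwrite('pics/bw.png',np.hstack([cv2.resize(b,(400,300)),cv2.resize(w,(400,300))]))
E
```

```text
[ 0.50903991 -0.18638222  0.09139287] [-3.14047098e+00  1.68790982e-03  3.12874385e+00] 0.019668007407317042 49.8918092250824
```

View pics/bw.png

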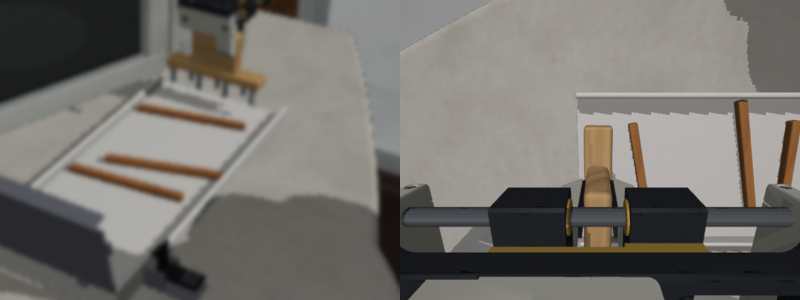

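The rake hangs level behind stick 3, between the rims. Lower and comb.

Call:
move_arm([
  [0, 0, -10, 0, 1],
  [0, 0, -9, 0, 1],
  [0, 6, 0, 0, 1],
  [0, 12, 0, 0, 1],
  [0, 12, 0, 0, 1],
  [1, 12, 0, 0, 1],
  [0, 12, 0, 0, 1],
  [0, 12, 0, 0, 1],
  [0, 12, 0, 0, 1],
  [0, 12, 0, 0, 1],
  [1, 12, 0, 0, 1],
  [0, 0, 0, 0, 1],
])

```text
time: 12.0
tool_pos: [0.5103, -0.0824, 0.0713]
tool_rot: [3.141, -0.0, 3.129]
contact_force: [0.1, 0.2, -1.8]
opening: 0.0199
grip_force: 49.9
```

```bash
python3 - <<'E'
from h import *
s,im=snap('side','b.png');_,_=snap('wrist','w.png');snap('top','a.png'); print(s['tool_pos'],s['tool_rot'],s['opening'],s['grip_force'],s['contact_force'])
b=cv2.imread('pics/b.png')[200:350,260:460]; w=cv2.imread('pics/w.png')
cv2.imwrite('pics/bw2.png',np.hstack([cv2.resize(b,(400,300)),cv2.resize(w,(400,300))]))
E
```

```text
[ 0.51034183 -0.08235852  0.07131685] [ 3.14110945e+00 -2.43795586e-04  3.12940210e+00] 0.019949740850900073 49.89226162433624 [ 0.08186379  0.24778268 -1.80490096]
```

View pics/bw2.png

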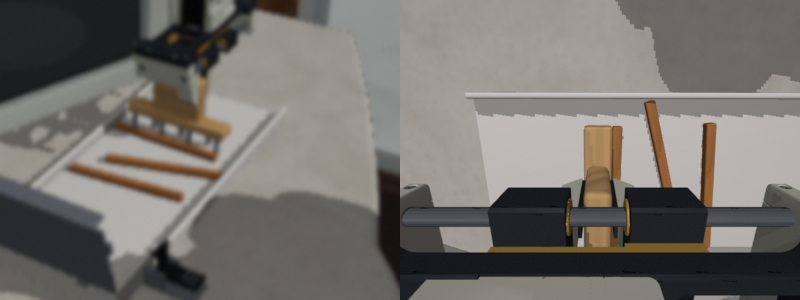

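Stick 3 lies flat against the rake face. Continuing.

Call:
move_arm([
  [0, 11, 0, 0, 1],
  [0, 11, 0, 0, 1],
  [0, 11, 0, 0, 1],
  [1, 11, 0, 0, 1],
  [0, 11, 0, 0, 1],
  [0, 11, 0, 0, 1],
  [0, 11, 0, 0, 1],
  [1, 11, 0, 0, 1],
  [0, 11, 0, 0, 1],
  [0, 11, 0, 0, 1],
  [0, 11, 0, 0, 1],
  [0, 0, 0, 0, 1],
])

```text
time: 13.35
tool_pos: [0.5122, 0.0385, 0.0713]
tool_rot: [3.141, -0.0, 3.129]
contact_force: [0.6, -0.3, -1.8]
opening: 0.0195
grip_force: 49.9
```

```bash
python3 - <<'E'
from h import *
s,im=snap('side','b.png');_,_=snap('wrist','w.png');snap('top','a.png'); print(s['tool_pos'],s['tool_rot'],s['opening'],s['grip_force'],s['contact_force'])
b=cv2.imread('pics/b.png')[200:350,260:460]; w=cv2.imread('pics/w.png')
cv2.imwrite('pics/bw3.png',np.hstack([cv2.resize(b,(400,300)),cv2.resize(w,(400,300))]))
E
```

```text
[0.51223433 0.03845983 0.07130858] [ 3.14118420e+00 -1.56009430e-04  3.12924806e+00] 0.019493506635495834 49.892181158065796 [ 0.56312091 -0.28585718 -1.76523442]
```

View pics/bw3.png

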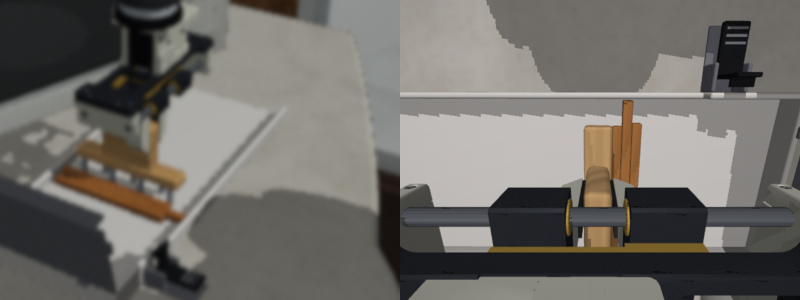

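All three lie side by side against the rake. Push them into the compartment.

Call:
move_arm([
  [0, 10, 0, 0, 1],
  [0, 10, 0, 0, 1],
  [0, 10, 0, 0, 1],
  [1, 10, 0, 0, 1],
  [0, 10, 0, 0, 1],
  [0, 10, 0, 0, 1],
  [0, 10, 0, 0, 1],
  [1, 10, 0, 0, 1],
  [0, 10, 0, 0, 1],
  [0, 8, 0, 0, 1],
  [0, 8, 0, 0, 1],
  [0, 7, 0, 0, 1],
])

```text
time: 14.7
tool_pos: [0.5144, 0.1507, 0.0713]
tool_rot: [3.142, -0.0, 3.128]
contact_force: [0.7, -0.0, -1.8]
opening: 0.0197
grip_force: 49.9
```

Call:
move_arm([
  [0, 0, 0, 0, 1],
  [0, 0, 0, 0, 1],
  [0, 0, 0, 0, 1],
  [0, 0, 0, 0, 1],
])

```text
time: 15.1
tool_pos: [0.5144, 0.1497, 0.0713]
tool_rot: [3.142, -0.0, 3.127]
contact_force: [0.1, 0.2, -1.8]
opening: 0.0196
grip_force: 49.9
```

```bash
python3 - <<'E'
from h import *
s,im=snap('side','b.png');_,_=snap('wrist','w.png');snap('top','a.png'); print(s['tool_pos'],s['tool_rot'],s['opening'],s['grip_force'],s['contact_force'])
b=cv2.imread('pics/b.png')[200:350,220:420]; w=cv2.imread('pics/w.png')
cv2.imwrite('pics/bw4.png',np.hstack([cv2.resize(b,(400,300)),cv2.resize(w,(400,300))]))
E
```

```text
[0.51439466 0.14970884 0.07132591] [ 3.14154986e+00 -6.57575166e-05  3.12732768e+00] 0.01964353590897331 49.89203631877899 [ 0.1457368   0.18141633 -1.80705634]
```

View pics/bw4.png

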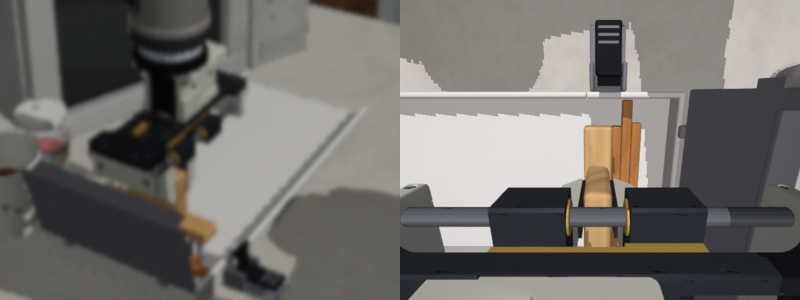

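Sticks are in the compartment. Back off, lift, and carry the rake to bare worktop beyond the tray's open end.

Call:
move_arm([
  [0, -8, 0, 0, 1],
  [0, -10, 10, 0, 1],
  [0, -20, 10, 0, 1],
  [0, -35, 0, 0, 1],
  [0, -40, 0, 0, 1],
  [0, -40, 0, 0, 1],
  [0, -40, 0, 0, 1],
  [0, -40, 0, 0, 1],
  [0, -40, 0, 0, 1],
  [0, -40, 0, 0, 1],
  [0, -40, 0, 0, 1],
  [0, -30, 0, 0, 1],
])

```text
time: 16.45
tool_pos: [0.5138, -0.2364, 0.0922]
tool_rot: [-3.141, 0.001, 3.126]
contact_force: [0.5, 0.4, -1.2]
opening: 0.02
grip_force: 49.9
```

Call:
move_arm([
  [-10, -25, 0, 0, 1],
  [-20, -22, 0, 0, 1],
  [-16, -20, 0, 0, 1],
  [0, 0, 0, 0, 1],
  [0, 0, -10, 0, 1],
  [0, 0, -8, 0, 1],
  [0, 0, -4, 0, 1],
  [0, 0, 0, 0, 1],
  [0, 0, 0, 0, 1],
])

```text
time: 17.35
tool_pos: [0.4687, -0.2995, 0.0691]
tool_rot: [3.141, -0.0, 3.129]
contact_force: [-0.1, 0.1, -2.3]
opening: 0.0199
grip_force: 49.9
```

Call:
move_arm([
  [0, 0, -2, 0, 1],
  [0, 0, -2, 0, 1],
  [0, 0, 0, 0, 1],
  [0, 0, 0, 0, 1],
  [0, 0, 0, 0, 1],
])

```text
time: 17.85
tool_pos: [0.4683, -0.3, 0.0653]
tool_rot: [3.141, -0.0, 3.128]
contact_force: [-0.7, -0.3, -0.8]
opening: 0.0199
grip_force: 49.9
```

Call:
move_arm([
  [0, 0, 0, 0, 0.4],
  [0, 0, 0, 0, 0.4],
  [0, 0, 0, 0, 0.2],
  [0, 0, 0, 0, 0],
  [0, 0, 0, 0, -0.4],
  [0, 0, 0, 0, -0.4],
  [0, 0, 0, 0, -0.4],
  [0, 0, 0, 0, -0.4],
  [0, 0, 0, 0, -0.4],
])

```text
time: 18.75
tool_pos: [0.4684, -0.3, 0.0653]
tool_rot: [3.141, -0.0, 3.128]
contact_force: [0.2, 0.2, 0.1]
opening: 0.064
grip_force: 0.0
```

Call:
move_arm([
  [0, 0, 15, 0, -0.4],
  [0, 0, 30, 0, -0.4],
  [0, 0, 40, 0, -0.4],
  [0, 0, 40, 0, 0],
  [0, 20, 30, 0, 1],
  [0, 40, 0, 0, 1],
  [0, 40, 0, 0, 1],
  [0, 40, 0, 0, 1],
  [0, 40, 0, 0, 1],
  [0, 40, 0, 0, 1],
  [0, 40, 0, 0, 1],
  [0, 0, 0, 0, 1],
])

```text
time: 19.95
tool_pos: [0.4678, -0.036, 0.2205]
tool_rot: [3.14, -0.0, 3.132]
contact_force: [0.2, -0.1, 0.8]
opening: 0.0007
grip_force: 0.0
```

```bash
python3 - <<'E'
from h import *
s,im=snap('side','b.png');snap('top','a.png'); print(s['tool_pos'],s['tool_rot'],s['opening'],s['contact_force'])
b=cv2.imread('pics/b.png')[170:370,180:460]; a=cv2.imread('pics/a.png')[190:320,150:490]
cv2.imwrite('pics/f.png',np.vstack([cv2.resize(b,None,fx=1.8,fy=1.5)[:, :],cv2.resize(a,(504,193))]))
E
```

```text
[ 0.46784655 -0.03604838  0.22052572] [ 3.14009627e+00 -6.46009664e-05  3.13241074e+00] 0.0007453077666801201 [ 0.19024134 -0.0560317   0.83694533]
```

View pics/f.png

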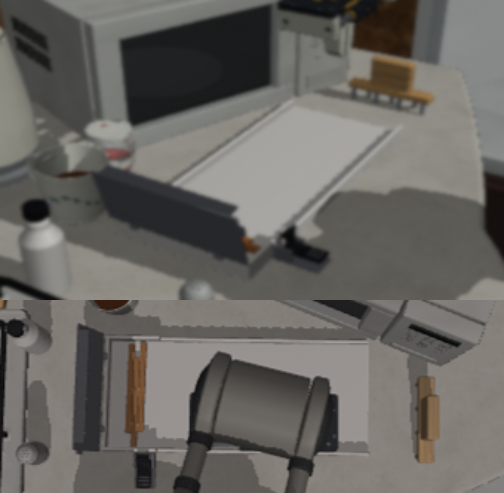

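The rake stands on its tines and the sticks lie parallel in the compartment. I'll check the cap position against the side view, detecting the black cap in both images.

```bash
python3 - <<'E'
from h import *
for n,f,(u0,v0,u1,v1) in(('top','top0.png',(148,198,176,220)),('side','side0.png',(185,295,220,325))):
    I=cv2.imread('pics/'+f)[v0:v1,u0:u1].max(2); m=(I<45).astype(np.uint8)
    k,l,st,c=cv2.connectedComponentsWithStats(m); print(n,[(st[i].tolist()[:2]+st[i].tolist()[2:],(c[i]+[u0,v0]).round(1)) for i in range(1,k) if st[i][4]>20], (u0,v0))
    print(w2px(n,[[.625,.345,.136],[.625,.345,.110]]))
print(px2w('top',[(161,208.5)],.136))
E
```

```text
top [([0, 5, 19, 17, 166], array([157. , 209.2]))] (148, 198)
[[161.09074934 208.36233932]
 [164.53915091 210.34032517]]
side [([7, 8, 16, 15, 178], array([199.3, 309.6]))] (185, 295)
[[200.29734248 305.14569104]
 [202.09602381 316.10019213]]
[[0.6246804  0.34519628 0.136     ]]
```

Call:
move_arm([
  [15, 38, 0, 0, 1],
  [15, 38, 0, 0, 1],
  [15, 38, 0, 0, 1],
  [15, 38, 0, 0, 1],
  [16, 38, 0, 0, 1],
  [16, 38, 0, 0, 1],
  [16, 38, 0, 0, 1],
  [16, 38, 0, 0, 1],
  [16, 38, 0, 0, 1],
  [16, 39, 0, 0, 1],
  [0, 0, -30, 0, 1],
  [0, 0, -30, 0, 1],
])

```text
time: 21.25
tool_pos: [0.6262, 0.3408, 0.1594]
tool_rot: [3.141, 0.002, 3.128]
contact_force: [0.2, -0.7, -0.3]
opening: 0.0001
grip_force: 0.0
```

Call:
move_arm([
  [0, 0, -15, 0, 1],
  [0, 0, -6, 0, 1],
  [0, 0, -4, 0, 1],
  [0, 0, -4, 0, 1],
  [0, 0, -2, 0, 1],
  [0, 0, 0, 0, 1],
  [0, 0, 0, 0, 1],
])

```text
time: 21.95
tool_pos: [0.6253, 0.3409, 0.1307]
tool_rot: [3.141, 0.003, 3.128]
contact_force: [0.7, -2.2, 4.5]
opening: 0.0004
grip_force: 2.3
```

Call:
move_arm([
  [0, 0, -2, 0, 1],
  [0, 0, -2, 0, 1],
  [0, 0, 0, 0, 1],
  [0, 0, 0, 0, 1],
  [0, 0, 0, 0, 1],
])

```text
time: 22.45
tool_pos: [0.6253, 0.341, 0.1282]
tool_rot: [3.141, 0.004, 3.128]
contact_force: [-0.6, -3.5, 12.4]
opening: 0.0001
grip_force: 6.3
```

The cap is bottomed at 12 N. Release it, then go behind the lid.

Call:
move_arm([
  [0, 0, 8, 0, 1],
  [0, 0, 20, 0, 1],
  [0, 0, 31, 0, 1],
  [0, 0, 31, 0, 1],
  [-45, -18, 0, 0, 1],
  [-45, -18, 0, 0, 1],
  [0, 0, 0, 0, 1],
  [0, 0, -35, 0, 1],
  [0, 0, -35, 0, 1],
  [0, 0, -38, 0, 1],
  [0, 0, 0, 0, 1],
])

```text
time: 23.55
tool_pos: [0.531, 0.3042, 0.102]
tool_rot: [-3.138, -0.01, 3.128]
contact_force: [-0.7, -2.1, 0.4]
opening: 0.0001
grip_force: 0.0
```

```bash
python3 - <<'E'
from h import *
s,im=snap('side','b2.png');snap('top','a2.png'); print(s['tool_pos'],s['contact_force'])
I=cv2.imread('pics/b2.png')[295:325,185:220].max(2); m=(I<45).astype(np.uint8); print(cv2.connectedComponentsWithStats(m)[2])
T=cv2.cvtColor(cv2.imread('pics/a2.png'),cv2.COLOR_BGR2HSV)[205:300,210:410]; m=((T[...,1]>110)&(T[...,0]<20)).astype(np.uint8)
k,l,st,c=cv2.connectedComponentsWithStats(m); print(st[1:],c[1:])
p=np.load('tray.npy'); 
for i in range(1,k):
  if st[i][4]>30:
    x=st[i]; W=px2w('top',[(210+x[0],205+c[i][1]),(210+x[0]+x[2],205+c[i][1])],.014); print(W[:,:2]-p[:2])
E
```

```text
[0.53104748 0.30421325 0.10199093] [-0.66130432 -2.06285913  0.37804569]
[[  0   0  35  30 688]
 [ 13   0  22  17 256]
 [  7   9  11  14 106]]
[[ 25  14  14  70 669]] [[31.16890882 46.65769806]]
[[0.00492979 0.18539572]
 [0.00501251 0.15050726]]
```

Sticks span tray y 151–185 mm, and the cap is back up. Now swing the lid forward.

Call:
move_arm([
  [0, -12, 0, 0, 1],
  [0, -12, 0, 0, 1],
  [0, -10, 0, 0, 1],
  [0, -8, 0, 0, 1],
  [0, -7, 0, 0, 1],
  [0, -7, 0, 0, 1],
  [0, -7, 0, 0, 1],
  [0, -6, 0, 0, 1],
  [0, 0, 0, 0, 1],
])

```text
time: 24.55
tool_pos: [0.5343, 0.2353, 0.1072]
tool_rot: [-3.141, -0.0, 3.127]
contact_force: [-1.2, 0.3, -0.0]
opening: 0.0003
grip_force: 0.0
```

Call:
move_arm([
  [0, -7, 0, 0, 1],
  [0, -7, 1, 0, 1],
  [0, -8, -2, 0, 1],
  [0, -7, -2, 0, 1],
  [0, -8, -4, 0, 1],
  [0, -7, -5, 0, 1],
  [0, -6, -5, 0, 1],
  [0, -6, -6, 0, 1],
  [0, -4, -5, 0, 1],
  [0, -3, -6, 0, 1],
  [0, -3, -6, 0, 1],
  [0, -3, -6, 0, 1],
])

```text
time: 25.75
tool_pos: [0.5345, 0.1669, 0.0609]
tool_rot: [3.141, 0.0, 3.128]
contact_force: [0.1, 0.1, 1.5]
opening: 0.0006
grip_force: 1.1
```

Call:
move_arm([
  [0, -3, -4, 0, 1],
  [0, -3, -4, 0, 1],
  [0, -3, -4, 0, 1],
  [0, -2, -4, 0, 1],
  [0, -2, -4, 0, 1],
  [0, 0, -3, 0, 1],
  [0, 0, -2, 0, 1],
  [0, 0, 0, 0, 1],
])

```text
time: 26.55
tool_pos: [0.5346, 0.1538, 0.0363]
tool_rot: [-3.141, 0.0, 3.128]
contact_force: [1.1, 0.7, 2.6]
opening: 0.0008
grip_force: 1.1
```

Call:
move_arm([
  [0, 0, -1, 0, 1],
  [0, 0, -1, 0, 1],
  [0, 0, -1, 0, 1],
  [0, 0, 0, 0, 1],
  [0, 0, 0, 0, 1],
  [0, 0, 0, 0, 1],
])

```text
time: 27.15
tool_pos: [0.5348, 0.1538, 0.0357]
tool_rot: [-3.141, 0.002, 3.128]
contact_force: [-5.6, -1.1, 23.2]
opening: 0.0005
grip_force: 11.5
```

A stiff stop at 23 N, so it is shut. Lift away and check everything before handing in.

Call:
move_arm([
  [0, 0, 10, 0, 1],
  [0, 0, 30, 0, 1],
  [0, 0, 40, 0, 1],
  [0, 0, 40, 0, 1],
  [-15, -40, 30, 0, 1],
  [-15, -40, 0, 0, 1],
  [-15, -40, 0, 0, 1],
  [-15, -40, 0, 0, 1],
  [0, -40, 0, 0, 1],
  [0, 0, 0, 0, 1],
])

```text
time: 28.15
tool_pos: [0.4744, -0.0483, 0.1818]
tool_rot: [-3.14, -0.001, 3.123]
contact_force: [-0.5, -0.5, 0.1]
opening: 0.0004
grip_force: 0.0
```

```bash
python3 - <<'E'
from h import *
s,im=snap('side','b.png');snap('top','a.png'); print(s['tool_pos'],s['contact_force'],s['time'])
b=cv2.imread('pics/b.png')[170:370,180:460]; a=cv2.imread('pics/a.png')[190:320,150:490]
cv2.imwrite('pics/g.png',np.vstack([cv2.resize(b,(560,350)),cv2.resize(a,(560,214))]))
E
```

```text
[ 0.47435246 -0.04829228  0.1818397 ] [-0.49073362 -0.45047029  0.1188065 ] 28.15
```

View pics/g.png

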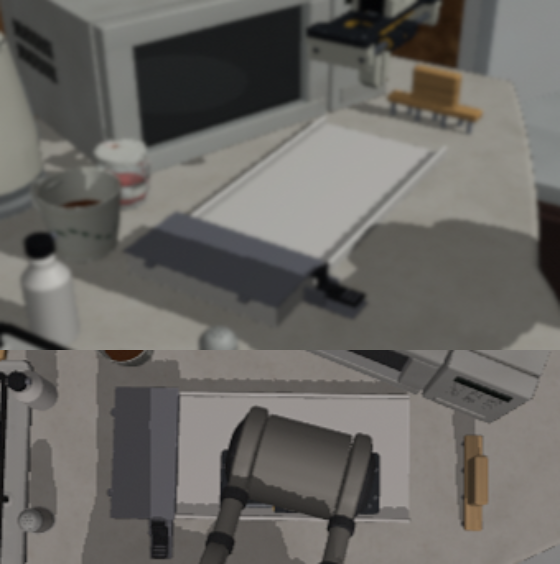

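The lid is shut (front edge at px 258, the same as at the start), the rake is standing, and the shaker and jar are untouched. Handing in.

```bash
python3 -c "
from cell import workorder
print(workorder.hand_in())"
```

```text
the job is handed in; nothing more can be done
None
```

Job handed in at about 28 s of robot time: three chopsticks in the compartment, lid shut, rake standing on the worktop and cap pressed and back up; the hand-in returned no verdict, and the last camera check looked right.

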